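Put the setting block away and hold the gauge slide in its notch

ROBOT

A 7-joint arm with a two-finger parallel gripper is mounted at the origin on a cart in front of the work surface, level with it; the furniture and walls round the work are solid. World frame = base frame: x ahead of the robot, y to its left, z up, the work surface at z = 0. Lengths are in m, angles in rad, forces in N, time in s.
With the tool pointing down it reaches from about 0.4 to 0.85 m from the base axis. Payload 10.4 kg.
Tool frame: the origin (TCP) lies between the finger pads; the fingertips stand manip.finger_overhang ahead of it and the grasp point (between the pads) lies 11 mm behind it (manip.finger_overhang is the distance from the TCP to the fingertips, in m); x points along the fingers, z is the direction in which the jaws open and shut, and the axes are right-handed (so a half turn about x gives the same grasp; the last joint's range is limited). The gripper opens to 85 mm and grips with 20 to 120 N. Pads are 22 mm wide; open, the fingers measure 114 mm over their backs; the gripper's body (76 mm by 85 mm) begins 54 mm behind the grasp point. The pads swing forward as they close: fully open they stand 13 mm farther back than shut.
Start: joints at [1.081, 0.332, -0.065, 1.46, 0.022, 1.35, -0.088], TCP at [0.281, -0.558, 0.239] pointing down, gripper open.
Joint ranges: [-2.6, 2.6], [-0.5, 2.12], [-1.47, 1.34], [0.16, 2.42], [-1.27, 4.41], [0.06, 2.06], [-2.6, 2.6]. Speed limits (rad/s): [2.22, 2.22, 2.79, 2.79, 3.14, 3.14, 3.14].

INTERFACE

Orientations are given as a unit quaternion [x, y, z, w].
In Python, from workcell import get_obs, camera, workorder, manip gives the robot as it stands. The module is installed in compiled form; this text tells all that it offers.
- The arm moves only by the tool play_rows, never from a script. Its argument "increments" is text: rows parted by semicolons, each of 4 numbers parted by spaces: the shift along the tool's x, y, z in m, then the turn about the tool's x in rad. A call has 1 to 20 rows; each row shifts and turns the pose as measured when the row begins, along the tool's axes as they then stand; what a row does not reach is not made up. A row lasts 1/10 s, in which the tool goes at most 50 mm and 8.59 degrees, less where a joint would pass 70% of its speed; a pose out of reach is approached as far as the arm can. A call is refused whole if a number of a shift passes 0.05 or a number of a turn 0.15, either way. A call with a gripper value outside its range is refused whole. "hand" is the gripper command: -1 is fully open, 1 is shut, values between are in proportion, set as the call begins (left out, the last holds). The fingers move at their own pace and stop on an object; "squeeze" is the grip in N (left out, the last holds). Time passes only in rows, so rows that do not move let the fingers close. It gives the time, the measured TCP pose, the force and the opening at its end, in the units of the state.
- get_obs(): the state, without advancing time (a new reading comes with each control period).
- camera(name): name is "scene" or "top" or "wrist"; returns a dict with "img" (400x640x3 uint8, blue, green, red), "fov_y" (degrees; the focal length in pixels is half the picture's height over the tangent of half this angle, whatever the lens; pixels are square), "cx", "cy" (the principal point, pixels), "distortion" ([k1, k2, p1, p2, k3] as OpenCV has them; the pictures are not rectified), "R" (3x3) and "t" (3): a world point X has camera coordinates R X + t; the wrist camera has in their place "tool_from_camera" (4x4, takes a point from camera to tool coordinates, whose origin is the TCP and whose axes are the tool frame's). Camera axes: x right, y down, z forward; pixel columns grow to the right and rows downward; lengths in m; the calibration is good to about 2 mm. A picture is of the moment at which its call begins: read the wrist's pose just before it. There is no depth.
- workorder.hand_in(): hands the job in, once; it reports no verdict.
The state is a dict: "clock": time; "joint_pos": joint angles; "joint_velocities": joint speeds; "tau": joint torques, N m; "position": TCP position; "ee_rot": TCP orientation; "ft_force": force on the tool from outside, world axes, zero at the start; "torque": the same for the moment, N m; "grip_width": opening from 0.0 (shut) to 1.0 (fully open).
Only numpy, scipy, OpenCV 4.12 (cv2) and the standard library are available. Lean on these libraries where they do the work, as an engineer would, in place of code of your own. Each camera call takes 0.05 s, during which the arm holds its last target.

TASK

The dial gauge on this slide has just been set, and the steel setting block still stands on the guide way between the carriage and the gauge: put it back upright and fully down in its own slot of the wooden block rack, the one it fits closely and that is marked with two drilled dots as the block is. Then take the carriage by its black handle and slide it towards the dial gauge until you feel its spring ball drop into the notch of the index bar, without running on past the notch, and finish still gripping the handle with the carriage resting in the notch, so that I can read the dial. Leave the other blocks in the rack and the other things on the bench where they are.

Things in the scene. Friction and masses are not known exactly. Their poses are not given: they have to be found in the camera images.
- setting_block: steel block to put away: 20 mm thick (x) x 30 wide (y) x 55 tall, about 0.26 kg, two small dots drilled in its top; origin at the centre of its underside. Starts standing on the slide's guide way, 24 mm above the bench, thickness along the way, at least 14 mm free before and behind; nothing within 40 mm beside it is higher than 37 mm above the bench
- block_rack: fixed wooden rack, 158 (x) x 50 (y) x 22 mm high; origin at the centre of its underside. Four slots along x, each 34 mm in y, 15 mm deep, 4 mm longer in x than its block: at x -60 mm for the 14 mm block (one dot beside it), -29 mm for the 20 mm block (two dots), +8 mm for a 26 mm block (three dots; block away, so also empty), +51 mm for the 32 mm block (four dots)
- own_slot (a point): floor centre of the setting block's own slot (24 x 34 mm, 15 mm deep, two dots), 7 mm above the bench; axes as the rack's. The seated block's origin lies here, its x along the rack's x, either way round; 40 mm of it then stand out of the rack
- thin_block: a 14 mm thick steel block (30 wide, 55 tall) standing in the rack's first slot; origin at the centre of its underside; leave it alone
- thick_block: a 32 mm thick steel block (30 wide, 55 tall) standing in the rack's last slot; origin at the centre of its underside; leave it alone
- slide_base: fixed aluminium base plate of the slide, 330 (x) x 96 (y) x 10 mm; origin at the centre of its underside. A flat steel guide way, 40 mm wide, top 24 mm above the bench, runs along x over its middle; the carriage travels in +x, towards the dial gauge
- carriage (a joint): travel of the carriage towards the gauge (slide base's +x), m; range 0 to 0.146, starts at 0 to 0.03; the notch is where it reads 0.110 to 0.134, differing from start to start. Friction about 2 N. Over the last 4.5 mm before the middle of the notch the ball draws the carriage forward with up to about 5 N; past the middle it resists with up to about 9 N until it has left the notch
- handle (a point): grip point of the carriage's handle, 75 mm above the bench: an upright black tab, 14 mm along the slide base's x, 28 mm along its y, from 50 to 90 mm above the bench, in the middle of the aluminium carriage (73 mm long, 64 wide, top 46 mm above the bench, screw heads 49 mm). Axes as the slide base's. Beside the handle nothing but the setting block stands above 50 mm
- ball (a point): point where the carriage's spring ball bears on the index bar: middle of the carriage's length, 34.5 mm from the handle in the slide base's +y, 26 mm above the bench; axes as the slide base's
- notch (a point): middle of the notch: upright groove 9 mm wide, seen from above, in the face of the steel index bar along the +y side of the way (bar 164 mm long, top 34 mm above the bench; the notch is 28 mm from the bar's gauge end); axes as the slide base's. The ball is in the notch when ball coincides with this point and has left it 4.5 mm to either side
- gauge_head: index bar, grey arch bracket and dial gauge in one fixed piece, at a place along the slide base that differs from start to start; origin on the base's centre line, at bench height, at the notch's x. Bracket (top 47 mm) 47 to 61 mm beyond the notch, then the round dial (43 mm, top 46 mm); the carriage meets the sprung plunger 3 mm before the notch
- calliper: digital calliper lying on the notebook, 70 x 200 x 16 mm; bystander
- esd_brush: black flat brush, 36 x 160 x 10 mm; bystander
- hex_key: black hex key, 31 x 83 x 6 mm; bystander
- driver_small: screwdriver with black handle, 22 x 168 x 23 mm; bystander
- relay_cube: small plug-in relay, 22 x 29 x 38 mm; bystander

How it is judged:
By the outcome, as a careful person would: the job done as asked, in the order asked, and still so for the second after the job is handed in, while the arm keeps its last pose, push and grip.
It also fails if it takes over 59 s, if anything falls off the work surface, if the arm or the gripper's body presses on something with over 40 N, if the wrist force passes 120 N, or if a joint passes its speed limit or range.

## Working session

There is one attempt and no reset: what is moved stays moved. The work goes in short steps, Python scripts to look and compute and a tool call to move; the robot and the scene stay as the last step left them, time stands still between calls to the robot, and variables do not carry over. Pictures are saved under pics/ and viewed, and the job is handed in when it is done.

Besides the shell and the picture viewer there is one more tool, called by a JSON object that holds its "fn" and its "kwargs". play_rows: Moves the arm, as the interface text tells. Its arguments: {"type":"object","properties":{"increments":{"type":"string"},"hand":{"type":"number"},"squeeze":{"type":"number"}},"required":["increments"]}

```bash
mkdir -p pics
cat > h.py <<'E'
import numpy as np, cv2
from workcell import get_obs, camera, workorder, manip
from scipy.spatial.transform import Rotation as Rn
def snap(n,f):
    o=get_obs(); c=camera(n); cv2.imwrite('pics/'+f,c['img']); 
    np.savez('pics/'+f+'.npz',**{k:np.array(v) for k,v in c.items()},pos=o['position'],q=o['ee_rot']); return c,o
def load(f): return dict(np.load('pics/'+f+'.npz'))
def KD(c):
    f=200/np.tan(np.radians(float(c['fov_y']))/2)
    return np.array([[f,0,c['cx']],[0,f,c['cy']],[0,0,1]],float),np.array(c['distortion'],float)
def Rt(c):
    if 'R' in c: return np.array(c['R'],float),np.array(c['t'],float)
    T=np.eye(4);T[:3,:3]=Rn.from_quat(c['q']).as_matrix();T[:3,3]=c['pos']
    W=np.linalg.inv(T@c['tool_from_camera']); return W[:3,:3],W[:3,3]
def pix2w(c,uv,z):
    K,D=KD(c);R,t=Rt(c)
    p=cv2.undistortPoints(np.array(uv,float).reshape(-1,1,2),K,D).reshape(-1,2)
    o=-R.T@t; out=[]
    for a in p:
        d=R.T@np.array([a[0],a[1],1]); out.append(o+d*(z-o[2])/d[2])
    return np.array(out)
def w2pix(c,X):
    K,D=KD(c);R,t=Rt(c)
    return cv2.projectPoints(np.array(X,float).reshape(-1,1,3),cv2.Rodrigues(R)[0],t,K,D)[0].reshape(-1,2)
E
python3 - <<'E'
from h import *
for n in ['scene','top','wrist']: c,o=snap(n,n+'0.png')
for n in ['scene','top']:
    c=load(n+'0.png'); R,t=Rt(c); print(n,c['fov_y'],-R.T@t, c['distortion'])
print(o, manip.finger_overhang, load('wrist0.png')['tool_from_camera'])
E
```

```text
scene 51.165480576440416 [-0.13538897  0.69948893  0.75539111] [-0.00376384  0.          0.          0.          0.        ]
top 44.26601941562058 [0.24324723 0.12054793 1.49170708] [-0.02538096  0.          0.          0.          0.        ]
{'clock': 0.1, 'joint_pos': array([ 1.08140572,  0.33280697, -0.06468653,  1.46083765,  0.02156235,
        1.3498781 , -0.08848946]), 'joint_velocities': array([ 0.00048922, -0.00019828, -0.00087389, -0.00293741, -0.00031082,
        0.00050221, -0.00010218]), 'tau': array([ 1.30223278e-03, -6.26749349e+01,  4.94164356e-02, -3.92428207e+01,
        1.64727552e-02,  6.94282426e-03, -1.38901319e-05]), 'position': array([ 0.28112661, -0.5578568 ,  0.23860589]), 'ee_rot': array([ 0.37102239,  0.60246221, -0.37057709,  0.60170947]), 'ft_force': array([-0.32622733,  0.98783513, -0.03848419]), 'torque': array([-0.02095449, -0.06319637,  0.01579438]), 'grip_width': 0.998409533093436} 0.008 [[-3.86249556e-05 -2.93274399e-01  9.56028308e-01 -1.35271037e-01]
 [ 1.60176085e-04 -9.56028298e-01 -2.93274390e-01  7.51778080e-02]
 [ 9.99999986e-01  1.41805161e-04  8.39020956e-05 -6.95849052e-04]
 [ 0.00000000e+00  0.00000000e+00  0.00000000e+00  1.00000000e+00]]
```

View pics/scene0.png

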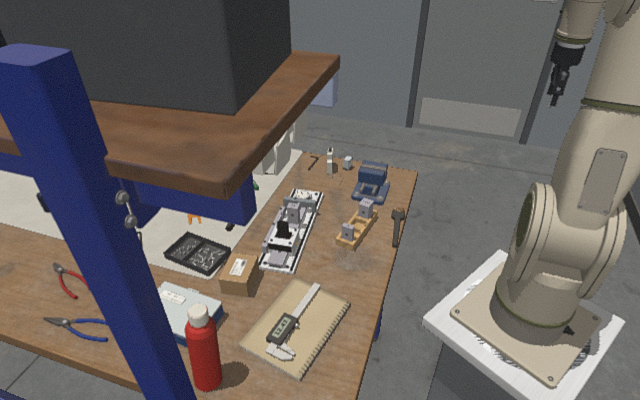

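View pics/top0.png

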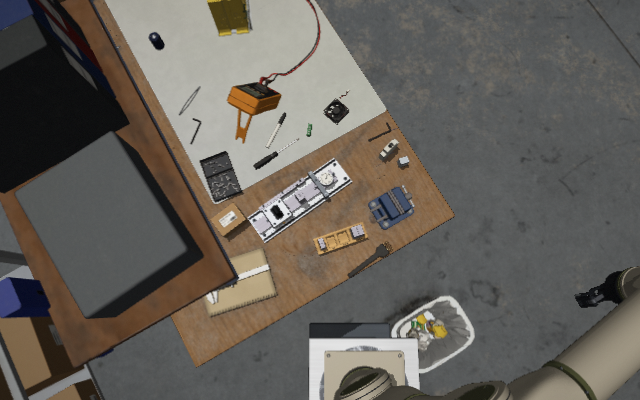

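View pics/wrist0.png

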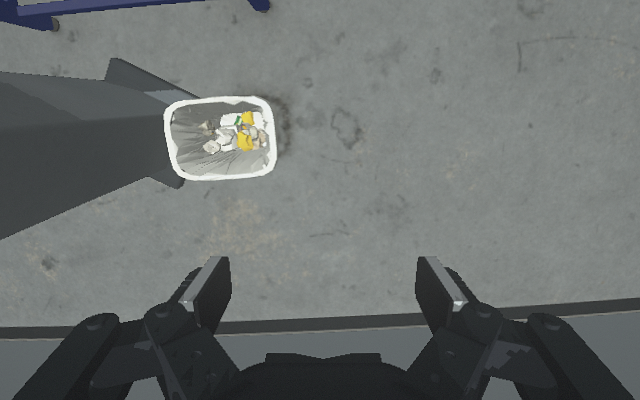

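The top view shows the slide at about (300,200), with the dial at its upper right (328,177) and the carriage handle near (278,211). The rack is near (341,238). I'll enlarge these.

Run:
```python
from h import *
c=load('top0.png'); im=c['img']
a=cv2.resize(im[150:260,230:390],None,fx=5,fy=5,interpolation=cv2.INTER_CUBIC); cv2.imwrite('pics/topz.png',a)
c2=load('scene0.png'); a=cv2.resize(c2['img'][170:290,240:400],None,fx=5,fy=5,interpolation=cv2.INTER_CUBIC); cv2.imwrite('pics/scz.png',a)
print(pix2w(c,[[278,211],[328,177],[341,238],[452,215],[198,362],[388,113],[247,213],[333,160],[352,182],[265,243]],0.0).round(3))
```

```text
[[ 0.53   0.256  0.   ]
 [ 0.639  0.102  0.   ]
 [ 0.446  0.062  0.   ]
 [ 0.518 -0.28   0.   ]
 [ 0.083  0.481  0.   ]
 [ 0.853 -0.093  0.   ]
 [ 0.524  0.352  0.   ]
 [ 0.694  0.086  0.   ]
 [ 0.623  0.027  0.   ]
 [ 0.431  0.294  0.   ]]
```

View pics/topz.png

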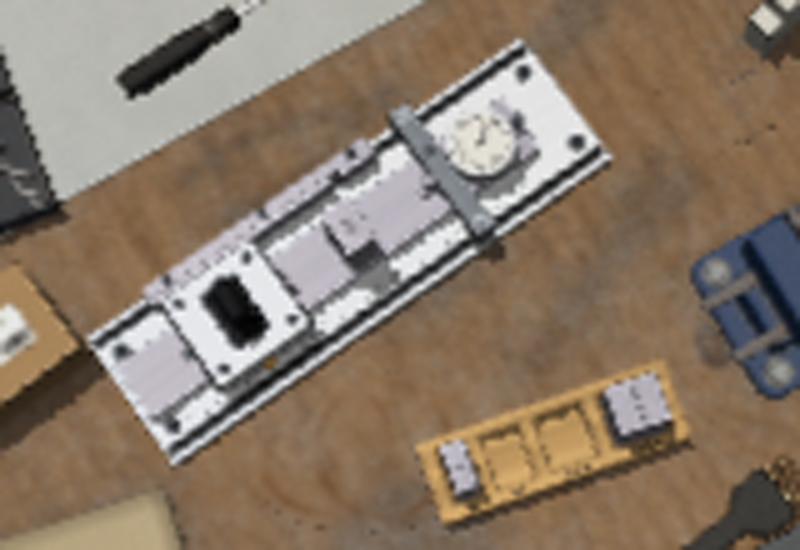

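View pics/scz.png

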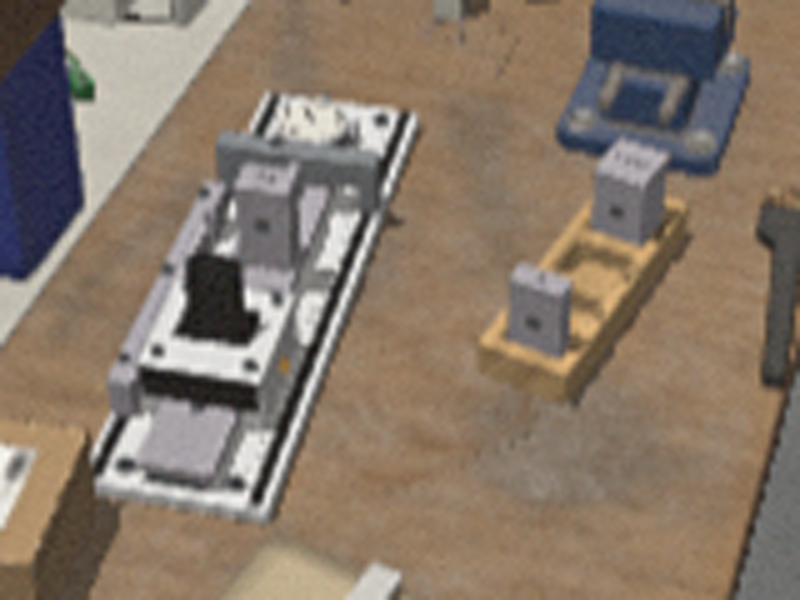

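```bash
cat >> h.py <<'E'
from scipy.optimize import least_squares
def fitrect(c,uv,local,z):
    """local Nx2 pts at heights z(N or scalar) ; solve x,y,yaw; uv full-res px"""
    z=np.broadcast_to(z,len(local)); local=np.array(local,float)
    def X(p):
        C,S=np.cos(p[2]),np.sin(p[2]); return np.c_[p[0]+C*local[:,0]-S*local[:,1],p[1]+S*local[:,0]+C*local[:,1],z]
    P=np.array([pix2w(c,[u],zz)[0] for u,zz in zip(uv,z)])
    d=P[1]-P[0]; dl=local[1]-local[0]; y0=np.arctan2(d[1],d[0])-np.arctan2(dl[1],dl[0])
    f=lambda p:(w2pix(c,X(p))-np.array(uv)).ravel()
    C,S=np.cos(y0),np.sin(y0); m=local.mean(0); pm=P.mean(0)
    r=least_squares(f,[pm[0]-C*m[0]+S*m[1],pm[1]-S*m[0]-C*m[1],y0]); return r.x,r.fun.reshape(-1,2)
E
python3 - <<'E'
from h import *
c=load('top0.png')
z=lambda L:np.array(L)/5+[230,150]-0.4
p,r=fitrect(c,z([(90,340),(522,40),(610,158),(175,463)]),[(-.165,.048),(.165,.048),(.165,-.048),(-.165,-.048)],.01); print('base',p.round(4),r.round(1).tolist())
p,r=fitrect(c,z([(416,447),(665,362),(690,440),(445,523)]),[(-.079,.025),(.079,.025),(.079,-.025),(-.079,-.025)],[.022,.022,.01,.01]); print('rack',p.round(4),r.round(1).tolist())
print('handle top',pix2w(c,z([(236,308)]),.09), 'block top',pix2w(c,z([(349,232)]),.079))
E
```

```text
base [ 0.5654  0.1883 -0.947 ] [[-0.7, -0.2], [0.1, -0.5], [0.7, -0.0], [-0.1, 0.6]]
rack [ 0.4437  0.0645 -1.2392] [[0.2, -0.4], [-0.2, -0.3], [0.1, 0.2], [-0.2, 0.5]]
handle top [[0.5122136  0.25159702 0.09      ]] block top [[0.55996241 0.18694679 0.079     ]]
```

Run:
```python
from h import *
c=load('top0.png');s=load('scene0.png')
def ray(c,uv):
    K,D=KD(c);R,t=Rt(c);a=cv2.undistortPoints(np.array(uv,float).reshape(1,1,2),K,D)[0,0];d=R.T@[a[0],a[1],1];return -R.T@t,d/np.linalg.norm(d)
for u,v in [((237,275),(340,58)),((237,275),(128,165)),((75,365),(128,165)),((200,262),(290,5)),((100,315),(235,105))]:
    o1,d1=ray(c,u);o2,d2=ray(s,v);A=np.c_[d1,-d2];x=np.linalg.lstsq(A,o2-o1,rcond=None)[0];p1=o1+x[0]*d1;p2=o2+x[1]*d2
    print(u,v,p1.round(3),np.linalg.norm(p1-p2).round(3))
o=get_obs();print(Rn.from_quat(o['ee_rot']).as_matrix().round(3))
```

```text
(237, 275) (340, 58) [0.3   0.281 0.553] 0.001
(237, 275) (128, 165) [0.31  0.308 0.397] 0.291
(75, 365) (128, 165) [0.135 0.572 0.558] 0.072
(200, 262) (290, 5) [0.318 0.335 0.625] 0.014
(100, 315) (235, 105) [0.226 0.522 0.584] 0.02
[[-0.001  0.893  0.45 ]
 [ 0.001  0.45  -0.893]
 [-1.    -0.    -0.001]]
```

```bash
cat >> h.py <<'E'
def plan(p1,zang,n=None,p0=None,R0=None,maxd=.045,maxt=.145,dz_first=False):
    """print rows from current pose to p1 with tool z at world angle zang (tool x down kept)"""
    o=get_obs()
    p0=np.array(o['position']) if p0 is None else np.array(p0,float)
    R=Rn.from_quat(o['ee_rot']).as_matrix()
    za=np.arctan2(R[1,2],R[0,2]); dth=(zang-za+np.pi)%(2*np.pi)-np.pi
    d=np.array(p1)-p0
    m=n or int(np.ceil(max(np.abs(d).max()/maxd,np.linalg.norm(d)/.048,abs(dth)/maxt,1)))
    rows=[]
    for i in range(m):
        v=R.T@(d/m); rows.append('%.3f %.3f %.3f %.3f'%(*v,-dth/m)); 
        R=R@Rn.from_rotvec([-dth/m,0,0]).as_matrix()
    for i in range(0,m,20): print('; '.join(rows[i:i+20]))
    print('tilt',np.degrees(np.arccos(-R[2,0])).round(2),'dth',round(dth,3),'d',d.round(4))
E
python3 - <<'E'
from h import *
plan([.52,.17,.2],.624)
c=load('top0.png'); print(pix2w(c,[(160,155),(237,275)],.553).round(3))
E
```

```text
0.002 0.032 -0.032 -0.102; 0.002 0.035 -0.029 -0.102; 0.002 0.038 -0.025 -0.102; 0.002 0.040 -0.021 -0.102; 0.002 0.042 -0.017 -0.102; 0.002 0.043 -0.012 -0.102; 0.002 0.044 -0.008 -0.102; 0.002 0.045 -0.003 -0.102; 0.002 0.045 0.001 -0.102; 0.002 0.045 0.006 -0.102; 0.002 0.044 0.010 -0.102; 0.002 0.043 0.015 -0.102; 0.002 0.041 0.019 -0.102; 0.002 0.039 0.023 -0.102; 0.002 0.036 0.027 -0.102; 0.002 0.033 0.030 -0.102; 0.002 0.030 0.034 -0.102
tilt 0.06 dth 1.728 d [ 0.2388  0.7279 -0.0387]
[[0.538 0.445 0.553]
 [0.3   0.281 0.553]]
```

{"fn": "play_rows", "kwargs": {"increments": "0.002 0.032 -0.032 -0.10; 0.002 0.035 -0.029 -0.10; 0.002 0.038 -0.025 -0.10; 0.002 0.040 -0.021 -0.10; 0.002 0.042 -0.017 -0.10; 0.002 0.043 -0.012 -0.10; 0.002 0.044 -0.008 -0.10; 0.002 0.045 -0.003 -0.10; 0.002 0.045 0.001 -0.10; 0.002 0.045 0.006 -0.10; 0.002 0.044 0.010 -0.10; 0.002 0.043 0.015 -0.10; 0.002 0.041 0.019 -0.10; 0.002 0.039 0.023 -0.10; 0.002 0.036 0.027 -0.10; 0.002 0.033 0.030 -0.10; 0.002 0.030 0.034 -0.10", "hand": -1, "squeeze": 60}}

```text
clock: 1.85
position: [0.5143, 0.1967, 0.1998]
ee_rot: [-0.227, 0.671, 0.225, 0.669]
ft_force: [0.9, -0.8, 0.3]
grip_width: 1.0
```

Run:
```python
from h import *
c,o=snap('wrist','w1.png'); print(o); R=Rn.from_quat(o['ee_rot']).as_matrix(); print(R.round(3), np.arctan2(R[1,2],R[0,2]))
plan([.52,.17,.2],.624)
```

```text
{'clock': 1.85, 'joint_pos': array([ 0.25301748,  0.29831689, -0.82597271,  1.67753538,  0.23007211,
        1.26915006,  0.02959975]), 'joint_velocities': array([-0.79886269,  0.80300824, -0.24322244, -0.67695824,  0.63992889,
        0.18113926, -0.07655547]), 'tau': array([  4.63384464, -54.71100569,  -8.66431296, -32.90309072,
        -1.63577322,  -0.32758922,   0.06683818]), 'position': array([0.51431683, 0.19669066, 0.19982516]), 'ee_rot': array([-0.2266376 ,  0.67092474,  0.22501064,  0.66922762]), 'ft_force': array([ 0.94442192, -0.84808786,  0.29152264]), 'torque': array([-0.05112966, -0.05785113, -0.02386412]), 'grip_width': 1.0004900022226828}
[[-0.002 -0.605  0.796]
 [-0.003  0.796  0.605]
 [-1.    -0.001 -0.003]] 0.650114337896545
-0.001 -0.031 -0.016 0.040
tilt 0.17 dth -0.04 d [ 0.0061 -0.0346  0.0008]
```

View pics/w1.png

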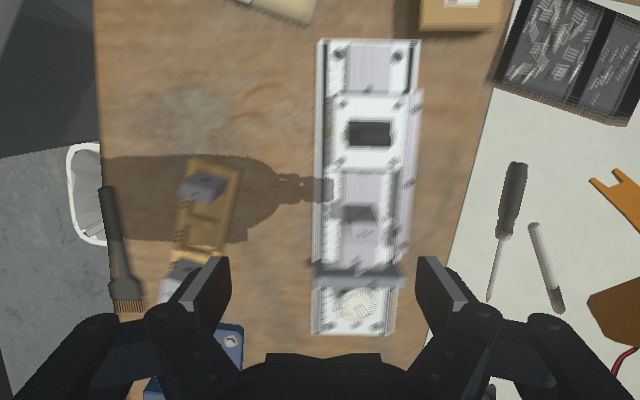

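{"fn": "play_rows", "kwargs": {"increments": "0 -0.03 -0.02 0.02; 0 -0.01 -0.015 0.01; 0 0 0 0; 0 0 0 0; 0 0 0 0"}}

```text
clock: 2.4
position: [0.5096, 0.1563, 0.1973]
ee_rot: [-0.221, 0.672, 0.226, 0.67]
ft_force: [-1.3, 0.0, -0.0]
grip_width: 0.998
```

Run:
```python
from h import *
c,o=snap('wrist','w2.png'); R=Rn.from_quat(o['ee_rot']).as_matrix(); print(o['position'],o['joint_velocities'].round(3),R.round(4), np.arctan2(R[1,2],R[0,2]))
c=load('w2.png');im=c['img']
cv2.imwrite('pics/w2b.png',cv2.resize(im[20:170,280:440],None,fx=5,fy=4,interpolation=cv2.INTER_CUBIC)[:600])
```

```text
[0.50957806 0.15625474 0.19733243] [-0.006  0.001 -0.002 -0.004  0.    -0.002 -0.006] [[-0.0061 -0.5994  0.8004]
 [ 0.0058  0.8004  0.5994]
 [-1.      0.0083 -0.0014]] 0.6427577150135295
```

View pics/w2.png

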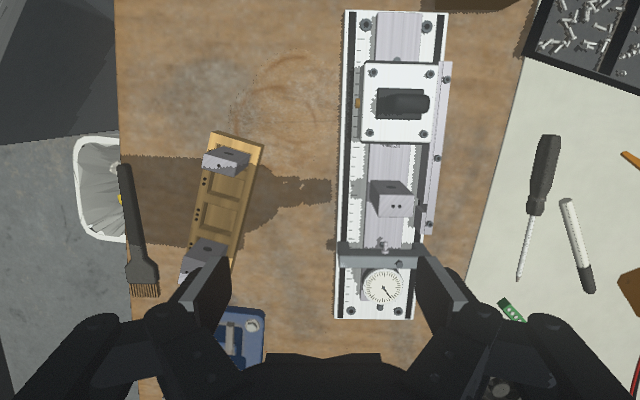

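The wrist view shows the whole slide: handle near (403,103), setting block with two dots near (392,200), dial at (383,287), and the rack at (222,200) with the two-dot slot second from the top.

Run:
```python
from h import *
im=load('w2.png')['img']
def crop(x0,y0,w,h,s,f): cv2.imwrite('pics/'+f,cv2.resize(im[y0:y0+h,x0:x0+w],None,fx=s,fy=s,interpolation=cv2.INTER_CUBIC))
crop(340,50,130,100,6,'w2c.png'); crop(330,155,130,100,6,'w2d.png'); crop(180,125,100,100,6,'w2e.png')
```

```text
(no output)
```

View pics/w2c.png

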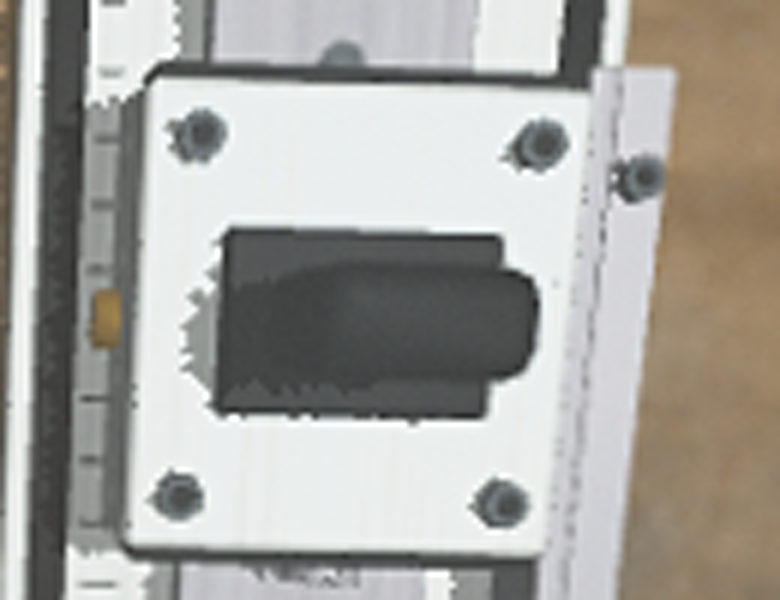

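View pics/w2d.png

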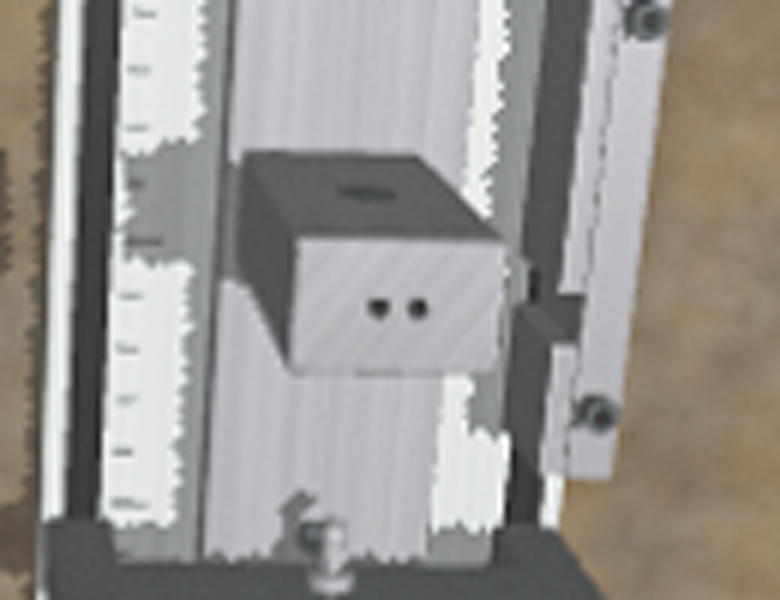

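View pics/w2e.png

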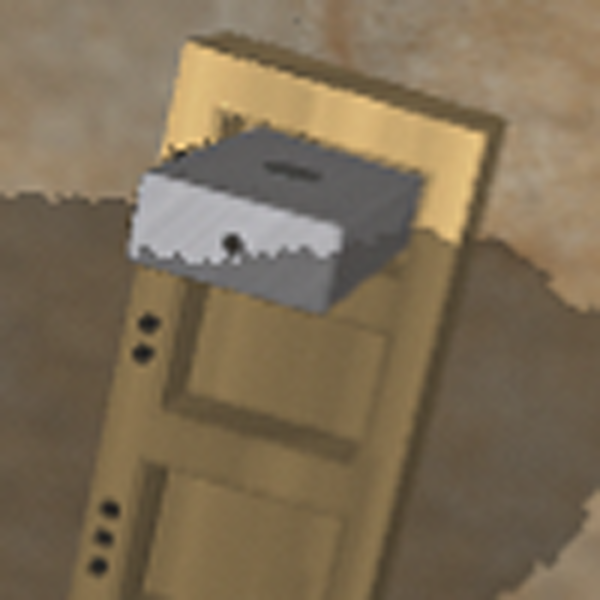

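```bash
cat > m.py <<'E'
from h import *
c=load('w2.png')
cc=lambda L:np.array(L,float)/6+[340,50]-.42
cd=lambda L:np.array(L,float)/6+[330,155]-.42
ce=lambda L:np.array(L,float)/6+[180,125]-.42
blk,r=fitrect(c,cd([(298,238),(503,240),(497,373),(292,375)]),[(-.01,-.015),(-.01,.015),(.01,.015),(.01,-.015)],.079);print('block',blk.round(4),r.round(1).tolist())
car,r=fitrect(c,cc([(150,80),(592,93),(545,553),(128,548)]),[(-.0365,-.032),(-.0365,.032),(.0365,.032),(.0365,-.032)],.046);print('carr',car.round(4),r.round(1).tolist())
b,r=fitrect(c,[(346.5,10),(448,13),(412,319),(334.5,317)],[(-.165,-.048),(-.165,.048),(.165,.048),(.165,-.048)],.01);print('base',b.round(4),r.round(1).tolist())
rk,r=fitrect(c,ce([(185,42),(485,132),(165,408),(352,460),(140,465),(345,517)]),[(-.079,-.025),(-.079,.025),(-.017,-.017),(-.017,.017),(-.007,-.017),(-.007,.017)],.022);print('rack',rk.round(4),r.round(1).tolist())
th,r=fitrect(c,ce([(145,172),(340,228),(325,312),(130,257)]),[(-.067,-.015),(-.067,.015),(-.053,.015),(-.053,-.015)],.062);print('rack by thin',th.round(4),r.round(1).tolist())
u=np.array([np.cos(rk[2]),np.sin(rk[2])]); print('slot',rk[:2]-.029*u, th[:2]-.029*np.array([np.cos(th[2]),np.sin(th[2])]))
ub=np.array([np.cos(b[2]),np.sin(b[2])]);n=np.array([-ub[1],ub[0]])
for nm,p in [('car',car[:2]),('blk',blk[:2]),('notch',pix2w(c,cd([(560,320)]),.034)[0,:2]),('barend',pix2w(c,cd([(585,477)]),.034)[0,:2])]:
    print(nm,((p-b[:2])@ub).round(4),((p-b[:2])@n).round(4))
E
python3 m.py
```

```text
block [ 0.5627  0.1881 -0.9221] [[-0.7, 0.2], [1.1, -0.3], [0.3, 0.2], [-0.7, 0.1]]
carr [ 0.5172  0.2564 -0.9398] [[-0.8, -4.3], [1.3, -4.8], [0.5, 5.3], [-0.8, 5.1]]
base [ 0.5653  0.1899 -0.9506] [[-1.4, -1.0], [1.5, -0.2], [1.0, 0.8], [-1.0, 1.6]]
rack [ 0.4427  0.0664 -1.2241] [[-0.1, -0.4], [0.1, -0.4], [-1.0, 0.2], [0.3, 0.9], [1.3, -0.3], [-0.7, 0.2]]
rack by thin [ 0.4439  0.0666 -1.2095] [[-0.5, -0.7], [1.1, -0.5], [0.3, 0.8], [-0.9, 0.6]]
slot [0.43285601 0.09371425] [0.43360757 0.09368088]
car -0.082 -0.0005
blk -0.0 -0.0032
notch 0.0156 0.0351
barend 0.0435 0.0426
```

Run:
```python
from h import *
plan([.5627,.1881,.11],.632,n=5)
```

```text
0.017 -0.001 0.012 0.002; 0.017 -0.001 0.012 0.002; 0.017 -0.001 0.012 0.002; 0.017 -0.001 0.012 0.002; 0.017 -0.001 0.012 0.002
tilt 0.48 dth -0.011 d [ 0.0531  0.0317 -0.0874]
```

{"fn": "play_rows", "kwargs": {"increments": "0.017 -0.001 0.012 0.002; 0.017 -0.001 0.012 0.002; 0.017 -0.001 0.012 0.002; 0.017 -0.001 0.012 0.002; 0.017 -0.001 0.012 0.002; 0 0 0 0; 0 0 0 0"}}

```text
clock: 3.15
position: [0.5628, 0.1942, 0.1106]
ee_rot: [-0.218, 0.672, 0.224, 0.671]
ft_force: [-0.2, 0.1, -0.6]
grip_width: 0.998
```

Run:
```python
from h import *
c,o=snap('wrist','w3.png')
plan([.5627,.1881,.053],.632)
im=c['img']; cv2.imwrite('pics/w3b.png',cv2.resize(im[150:400,200:480],None,fx=2.4,fy=2.4,interpolation=cv2.INTER_CUBIC))
```

```text
0.029 -0.003 -0.002 0.002; 0.029 -0.003 -0.002 0.002
tilt 0.45 dth -0.004 d [ 0.     -0.006  -0.0577]
```

View pics/w3b.png

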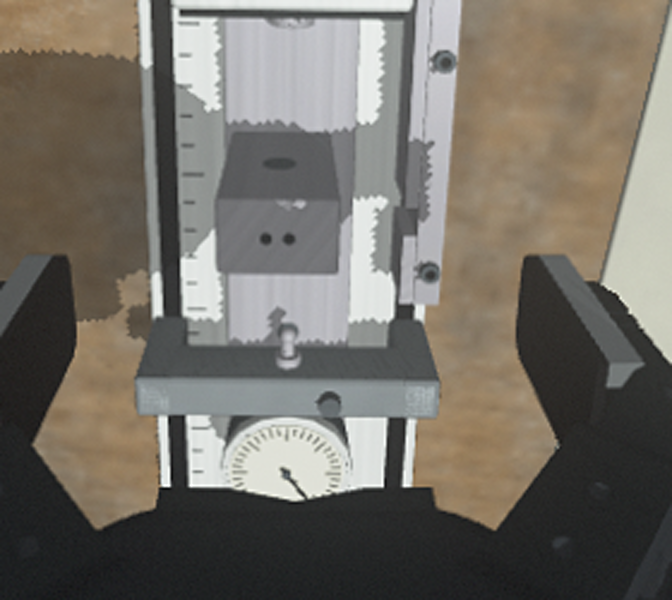

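Run:
```python
from h import *
c=load('w3.png'); f=lambda L:np.array(L,float)/2.4+[200,150]-.3
p,r=fitrect(c,f([(218,198),(338,200),(339,272),(217,271)]),[(-.01,-.015),(-.01,.015),(.01,.015),(.01,-.015)],.079);print(p.round(4),r.round(1).tolist())
print('notch',pix2w(c,f([(408,222)]),.034),'barend',pix2w(c,f([(425,303)]),.034))
```

```text
[ 0.5623  0.1886 -0.9463] [[-1.4, -0.6], [1.6, -0.9], [0.1, 0.9], [-0.3, 0.8]]
notch [[0.60305338 0.19802098 0.034     ]] barend [[0.62481024 0.17964979 0.034     ]]
```

{"fn": "play_rows", "kwargs": {"increments": "0.02 -0.003 -0.002 0.002; 0.02 -0.002 -0.001 0; 0.015 0 0 0; 0 0 0 0; 0 0 0 0"}}

```text
clock: 3.7
position: [0.5646, 0.1888, 0.0595]
ee_rot: [-0.218, 0.67, 0.223, 0.674]
ft_force: [0.2, 0.2, -0.4]
grip_width: 1.003
```

Run:
```python
from h import *
plan([.5623,.1884,.053],.628)
```

```text
0.006 0.001 -0.002 0.006
tilt 0.51 dth -0.006 d [-0.0023 -0.0004 -0.0065]
```

{"fn": "play_rows", "kwargs": {"increments": "0.008 0.001 -0.002 0.006; 0 0 0 0; 0 0 0 0"}}

```text
clock: 4.0
position: [0.5632, 0.1891, 0.0531]
ee_rot: [-0.216, 0.669, 0.22, 0.676]
ft_force: [0.2, -1.1, 0.8]
grip_width: 0.996
```

{"fn": "play_rows", "kwargs": {"increments": "0 0 0 0; 0 0 0 0; 0 0 0 0; 0 0 0 0; 0 0 0 0; 0 0 0 0", "hand": 1, "squeeze": 50}}

```text
clock: 4.6
position: [0.5637, 0.1893, 0.0541]
ee_rot: [-0.216, 0.669, 0.22, 0.676]
ft_force: [-1.1, -0.4, -0.0]
grip_width: 0.344
```

Run:
```python
from h import *
o=get_obs(); R=Rn.from_quat(o['ee_rot']).as_matrix(); print(R.round(4),o['grip_width'])
plan([o['position'][0],o['position'][1],.14],.628,n=3)
```

```text
[[ 0.0081 -0.587   0.8095]
 [ 0.0088  0.8096  0.587 ]
 [-0.9999  0.0024  0.0117]] 0.34396256241097584
-0.029 0.000 0.000 -0.000; -0.029 0.000 0.000 -0.000; -0.029 0.000 0.000 -0.000
tilt 0.68 dth 0.001 d [0.     0.     0.0859]
```

{"fn": "play_rows", "kwargs": {"increments": "-0.01 0 0 0; -0.02 0 0 0; -0.03 0 0 0; -0.02 0 0 0; 0 0 0 0; 0 0 0 0"}}

```text
clock: 5.2
position: [0.5614, 0.1881, 0.1369]
ee_rot: [-0.216, 0.67, 0.221, 0.675]
ft_force: [-0.2, 0.7, -2.6]
grip_width: 0.343
```

Run:
```python
from h import *
plan([.433,.0937,.125],.347,n=7)
c,o=snap('wrist','w4.png'); print(o['grip_width'])
cv2.imwrite('pics/w4b.png',cv2.resize(c['img'][150:400,200:480],None,fx=2.4,fy=2.4,interpolation=cv2.INTER_CUBIC))
```

```text
0.002 -0.000 -0.023 0.040; 0.002 -0.001 -0.023 0.040; 0.002 -0.002 -0.023 0.040; 0.002 -0.003 -0.023 0.040; 0.002 -0.004 -0.022 0.040; 0.002 -0.005 -0.022 0.040; 0.002 -0.006 -0.022 0.040
tilt 0.52 dth -0.281 d [-0.1284 -0.0944 -0.0119]
0.3425425942359328
```

View pics/w4b.png

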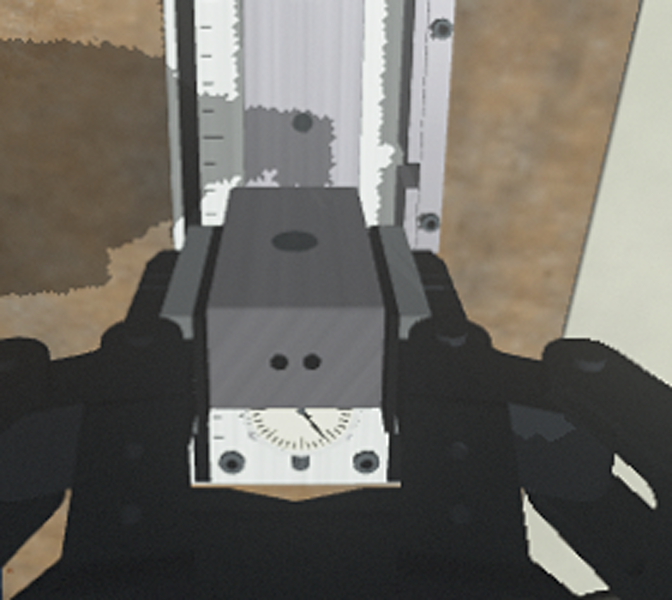

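```bash
cat > g.py <<'E'
from h import *
def blockpose(c,uv):
    # uv: front-bottom L,R ; front-top L,R ; rear-top R,L ; front=-x face (slide frame), L=-y
    X=np.array([(-.01,-.015,0),(-.01,.015,0),(-.01,-.015,.055),(-.01,.015,.055),(.01,.015,.055),(.01,-.015,.055)])
    K,D=KD(c); T=c['tool_from_camera']
    # constrain: yaw/pitch about tool z (free), tilt about tool x small: use 4 dof: pos + rot about tool z
    def P(p):
        # block axes in tool: bx=-tool y, by=tool z, bz=-tool x, then rotate by p[3] about z, p[4] about x
        B=np.array([[0,0,-1],[-1,0,0],[0,1,0]],float)
        R=Rn.from_rotvec([0,0,p[3]]).as_matrix()@B
        return X@R.T+p[:3]
    Ti=np.linalg.inv(T)
    def pr(p):
        q=P(p)@Ti[:3,:3].T+Ti[:3,3]; return cv2.projectPoints(q.reshape(-1,1,3),np.zeros(3),np.zeros(3),K,D)[0].reshape(-1,2)
    r=least_squares(lambda p:(pr(p)-uv).ravel(),[.03,0,0,0]); return r.x,r.fun.reshape(-1,2)
E
python3 - <<'E'
from g import *
c=load('w4.png'); f=lambda L:np.array(L,float)/2.4+[200,150]-.3
p,r=blockpose(c,f([(222,188),(357,188),(205,307),(388,307),(386,408),(207,408)])); print(p.round(4),r.round(1).tolist())
E
```

```text
[ 0.0295 -0.0012  0.0002 -0.0275] [[3.4, -0.3], [0.9, -0.3], [-0.9, -0.6], [-0.6, -0.6], [-1.5, 0.8], [-0.0, 0.8]]
```

{"fn": "play_rows", "kwargs": {"increments": "0.002 0 -0.023 0.04; 0.002 -0.001 -0.023 0.04; 0.002 -0.002 -0.023 0.04; 0.002 -0.003 -0.023 0.04; 0.002 -0.004 -0.022 0.04; 0.002 -0.005 -0.022 0.04; 0.002 -0.004 -0.02 0.04; 0 0 0 0; 0 0 0 0"}}

```text
clock: 6.15
position: [0.423, 0.0908, 0.1107]
ee_rot: [-0.115, 0.701, 0.122, 0.694]
ft_force: [-0.2, 0.4, -1.7]
grip_width: 0.341
```

Run:
```python
from h import *
plan([.4326,.0948,.11],.347)
c,o=snap('wrist','w5.png'); print(o['grip_width'])
cv2.imwrite('pics/w5b.png',cv2.resize(c['img'][100:350,200:480],None,fx=2.4,fy=2.4,interpolation=cv2.INTER_CUBIC))
```

```text
0.001 0.001 0.010 -0.010
tilt 0.78 dth 0.01 d [ 0.0096  0.004  -0.0007]
0.34126767775964084
```

View pics/w5b.png

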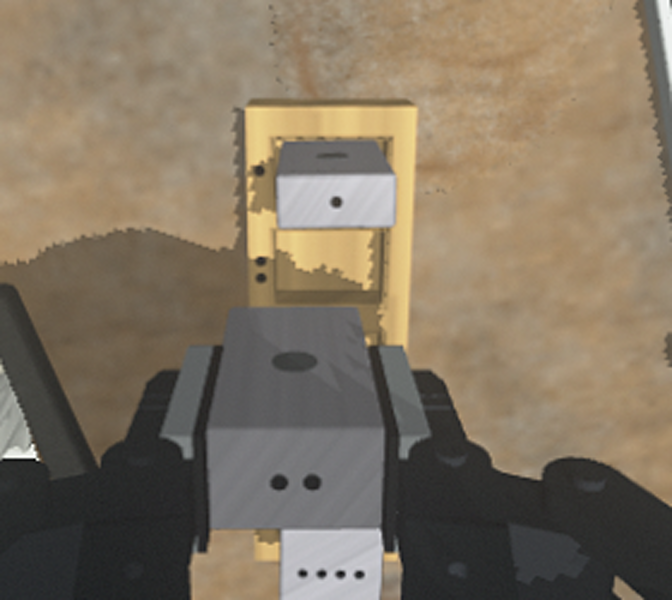

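Run:
```python
from g import *
c=load('w5.png'); f=lambda L:np.array(L,float)/2.4+[200,100]-.3
rk,r=fitrect(c,f([(246,106),(416,106),(274,302),(384,302)]),[(-.079,-.025),(-.079,.025),(-.017,-.017),(-.017,.017)],.022);print('rack',rk.round(4),r.round(1).tolist())
print('slot',rk[:2]-.029*np.array([np.cos(rk[2]),np.sin(rk[2])]))
p,r=blockpose(c,f([(228,309),(358,309),(206,429),(387,429),(386,528),(208,528)])); print(p.round(4),r.round(1).tolist())
R=Rn.from_quat(c['q']).as_matrix(); print('block bottom world',c['pos']+R@p[:3], 'tilt vec',R.round(4)[:,0])
```

```text
rack [ 0.4423  0.0662 -1.2316] [[-0.3, -0.5], [0.3, -0.6], [0.4, 0.7], [-0.4, 0.7]]
slot [0.4326288  0.09352146]
[ 0.031  -0.002   0.0002 -0.0208] [[1.5, -0.2], [0.6, -0.2], [-0.3, -0.6], [-0.2, -0.7], [-1.5, 0.8], [0.5, 0.9]]
block bottom world [0.42345038 0.08926737 0.07967691] tilt vec [-0.0111  0.0077 -0.9999]
```

Run:
```python
from h import *
plan([.4324,.0950,.085],.343,n=3)
```

```text
0.009 0.000 0.004 -0.002; 0.009 0.000 0.004 -0.002; 0.009 0.000 0.004 -0.002
tilt 0.81 dth 0.006 d [ 0.0096  0.0041 -0.0256]
```

{"fn": "play_rows", "kwargs": {"increments": "0.005 0 0.005 -0.002; 0.009 0.001 0.005 -0.002; 0.012 0 0.002 -0.002; 0 0 0 0; 0 0 0 0"}}

```text
clock: 6.7
position: [0.4355, 0.0987, 0.081]
ee_rot: [-0.117, 0.7, 0.127, 0.692]
ft_force: [0.5, -0.1, -2.6]
grip_width: 0.345
```

Run:
```python
from h import *
plan([.4324,.0950,.055],.343,n=3)
c,o=snap('wrist','w6.png'); print(o['grip_width'])
cv2.imwrite('pics/w6b.png',cv2.resize(c['img'][100:350,200:480],None,fx=2.4,fy=2.4,interpolation=cv2.INTER_CUBIC))
```

```text
0.009 -0.001 -0.001 0.001; 0.009 -0.001 -0.001 0.001; 0.009 -0.001 -0.001 0.001
tilt 0.99 dth -0.004 d [-0.0031 -0.0037 -0.026 ]
0.3449778616356289
```

View pics/w6b.png

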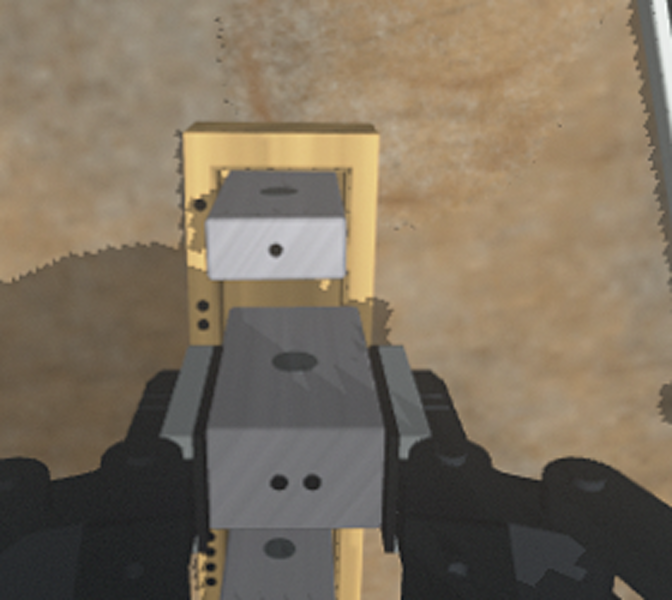

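{"fn": "play_rows", "kwargs": {"increments": "0 -0.002 -0.004 0.003; 0.005 -0.001 0 0; 0 0 0 0; 0 0 0 0"}}

```text
clock: 7.15
position: [0.4325, 0.0938, 0.0761]
ee_rot: [-0.116, 0.7, 0.125, 0.693]
ft_force: [0.7, 0.1, -2.1]
grip_width: 0.343
```

Run:
```python
from h import *
plan([.4324,.0950,.055],.343,n=3)
plan([.4324,.0950,get_obs()['position'][2]],.343,n=1)
c,o=snap('wrist','w7.png'); print(o['grip_width'],o['position'])
cv2.imwrite('pics/w7b.png',cv2.resize(c['img'][130:330,240:440],None,fx=3,fy=3,interpolation=cv2.INTER_CUBIC))
```

```text
0.007 0.000 0.000 -0.000; 0.007 0.000 0.000 -0.000; 0.007 0.000 0.000 -0.000
tilt 0.91 dth 0.0 d [-0.0001  0.0012 -0.0211]
0.000 0.001 0.000 -0.000
tilt 0.91 dth 0.0 d [-0.0001  0.0012  0.    ]
0.3428918304137581 [0.4325017  0.09376614 0.07613792]
```

View pics/w7b.png

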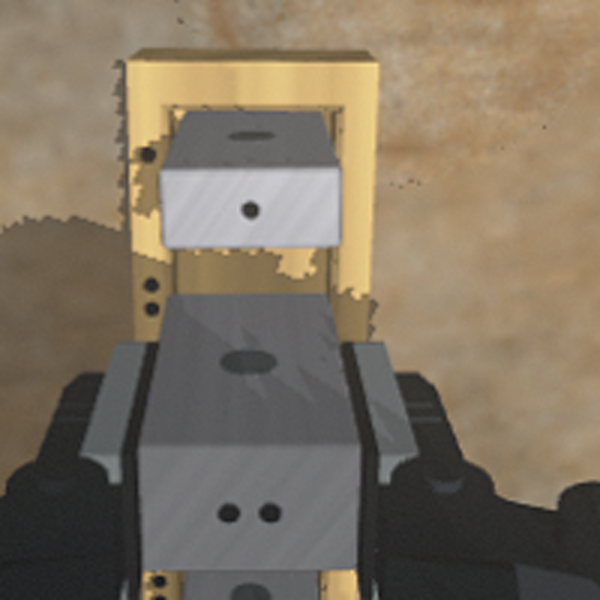

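Run:
```python
from g import *
c=load('w7.png'); f=lambda L:np.array(L,float)/3+[240,130]-.33
rk,r=fitrect(c,f([(128,62),(379,64),(371,300),(133,300)]),[(-.079,-.025),(-.079,.025),(-.04,.025),(-.04,-.025)],.022);print('rack',rk.round(4),r.round(1).tolist())
# fit by top edge + dots sanity
p,r=blockpose(c,f([(165,295),(328,295),(139,446),(361,446),(359,570),(142,570)])); print(p.round(4),r.round(1).tolist())
R=Rn.from_quat(c['q']).as_matrix(); print(R.round(4)); print('block bottom world',c['pos']+R@p[:3])
for L in ([(174,265),(343,265)],[(176,240),(343,240)],[(128,62),(379,64)],[(133,320),(371,320)]):
    P=pix2w(c,f(L),.022)[:,:2]; d=P-[.4328,.0936]; u=np.array([np.cos(-1.228),np.sin(-1.228)]);n=np.array([-u[1],u[0]]); print(np.c_[d@u,d@n].round(4).tolist())
P=pix2w(c,f([(165,295),(328,295)]),.046)[:,:2]; d=P-[.4328,.0936];print(np.c_[d@u,d@n].round(4).tolist())
```

```text
rack [ 0.4445  0.0608 -1.2315] [[0.2, 8.6], [-0.3, 8.3], [-0.2, -9.2], [0.4, -9.7]]
[ 0.0323 -0.0022  0.0001 -0.011 ] [[1.6, -0.1], [0.2, -0.1], [-0.6, -0.3], [0.1, -0.3], [-0.9, 0.4], [0.1, 0.4]]
[[-0.0124 -0.3361  0.9418]
 [ 0.0101  0.9417  0.3362]
 [-0.9999  0.0137 -0.0083]]
block bottom world [0.43296549 0.09201205 0.04376679]
[[-0.0066, -0.0164], [-0.0067, 0.0193]]
[[-0.0122, -0.0159], [-0.0123, 0.0191]]
[[-0.0494, -0.0247], [-0.0491, 0.0253]]
[[0.006, -0.0255], [0.0058, 0.0256]]
[[-0.0092, -0.016], [-0.0093, 0.0143]]
```

{"fn": "play_rows", "kwargs": {"increments": "0.008 0.002 0.001 0; 0.01 0 0 0; 0 0 0 0; 0 0 0 0"}}

```text
clock: 7.6
position: [0.4325, 0.0964, 0.0564]
ee_rot: [-0.116, 0.7, 0.125, 0.693]
ft_force: [-0.3, -0.7, -2.4]
grip_width: 0.34
```

Run:
```python
from h import *
plan([.4324,.0952,.055],.343,n=1)
c,o=snap('wrist','w8.png'); print(o['grip_width'],o['position'],o['ft_force'],o['torque'])
cv2.imwrite('pics/w8b.png',cv2.resize(c['img'][130:330,240:440],None,fx=3,fy=3,interpolation=cv2.INTER_CUBIC))
```

```text
0.001 -0.001 -0.000 -0.000
tilt 0.92 dth 0.0 d [-0.0001 -0.0012 -0.0014]
0.34025447533989767 [0.43249215 0.09642548 0.05641022] [-0.29174615 -0.67261687 -2.44061049] [-0.00361688 -0.08071195 -0.0051162 ]
```

View pics/w8b.png

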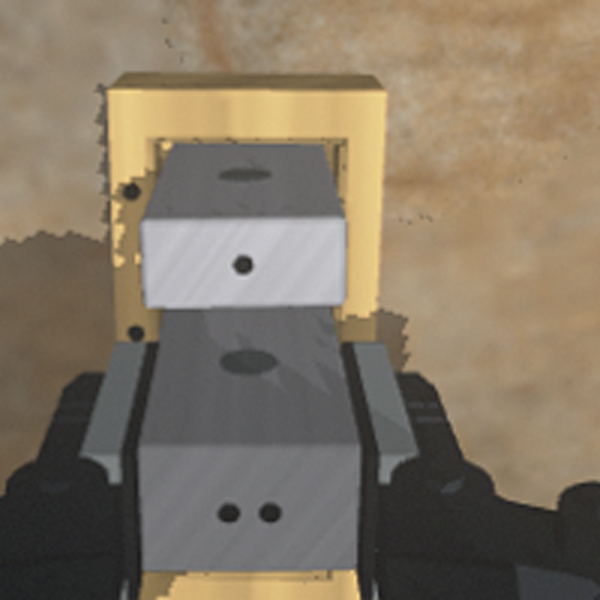

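{"fn": "play_rows", "kwargs": {"increments": "0.002 -0.001 0 0; 0.004 0 0 0; 0.004 0 0 0; 0 0 0 0"}}

```text
clock: 8.05
position: [0.433, 0.0952, 0.0459]
ee_rot: [-0.116, 0.7, 0.125, 0.693]
ft_force: [-0.3, -0.7, -2.5]
grip_width: 0.348
```

{"fn": "play_rows", "kwargs": {"increments": "0.004 0 0 0; 0.003 0 0 0; 0.002 0 0 0; 0 0 0 0"}}

```text
clock: 8.45
position: [0.4332, 0.0953, 0.0372]
ee_rot: [-0.117, 0.7, 0.124, 0.693]
ft_force: [-1.8, -0.6, 2.6]
grip_width: 0.343
```

{"fn": "play_rows", "kwargs": {"increments": "0.002 0 0 0; 0 0 0 0"}}

```text
clock: 8.65
position: [0.4335, 0.0954, 0.0375]
ee_rot: [-0.117, 0.701, 0.123, 0.693]
ft_force: [1.4, -0.7, -2.7]
grip_width: 0.346
```

{"fn": "play_rows", "kwargs": {"increments": "0 0 0 0; 0 0 0 0; 0 0 0 0; 0 0 0 0; -0.02 0 0 0; -0.04 0 0 0; -0.045 0 0 0; -0.04 0.02 0 0; 0 0.02 0 0; 0 0 0 0; 0 0 0 0", "hand": -1}}

```text
clock: 9.75
position: [0.4213, 0.1333, 0.188]
ee_rot: [-0.117, 0.701, 0.124, 0.693]
ft_force: [-0.3, -0.1, 0.2]
grip_width: 1.002
```

Run:
```python
from h import *
c,o=snap('wrist','w9.png'); print(o['grip_width'],o['position'])
cv2.imwrite('pics/w9b.png',cv2.resize(c['img'][130:330,220:420],None,fx=3,fy=3,interpolation=cv2.INTER_CUBIC))
```

```text
1.0015201494758426 [0.42134666 0.13330312 0.1880065 ]
```

View pics/w9.png

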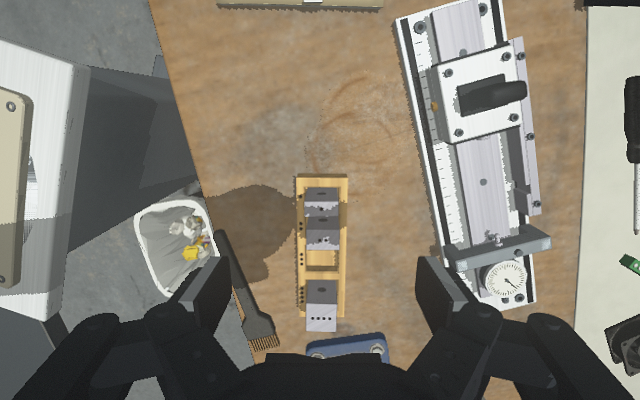

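View pics/w9b.png

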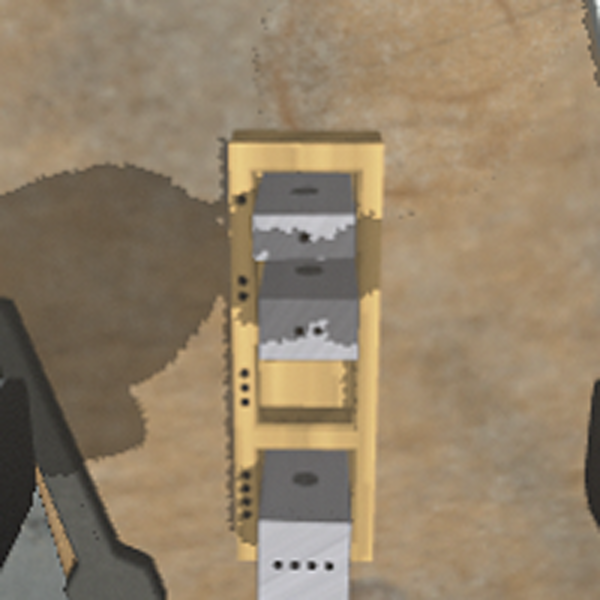

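Run:
```python
from h import *
c=load('w9.png'); f=lambda L:np.array(L,float)/3+[220,130]-.33
u=np.array([np.cos(-1.228),np.sin(-1.228)]);n=np.array([-u[1],u[0]])
for z in (.062,.072):
  for L in ([(260,298),(358,298),(357,360),(258,360)],[(254,214),(355,214),(354,258)],[(258,520),(350,520)],[(231,143),(384,144)]):
    P=pix2w(c,f(L),z if L[0][0]!=231 else .022)[:,:2];d=P-[.4423,.0662]; print(z,np.c_[d@u,d@n].round(4).tolist())
plan([.5167,.2564-.0,.17],-.944)
```

```text
0.062 [[-0.0407, -0.0126], [-0.0407, 0.0162], [-0.0208, 0.0162], [-0.0207, -0.0135]]
0.062 [[-0.0664, -0.014], [-0.0665, 0.015], [-0.0532, 0.0148]]
0.062 [[0.035, -0.0145], [0.0349, 0.0148]]
0.062 [[-0.0785, -0.0238], [-0.0782, 0.0257]]
0.072 [[-0.0446, -0.012], [-0.0447, 0.0157], [-0.0255, 0.0157], [-0.0254, -0.0129]]
0.072 [[-0.0694, -0.0133], [-0.0695, 0.0145], [-0.0567, 0.0144]]
0.072 [[0.0282, -0.0138], [0.028, 0.0144]]
0.072 [[-0.0785, -0.0238], [-0.0782, 0.0257]]
0.002 0.009 0.015 0.143; 0.002 0.011 0.013 0.143; 0.002 0.013 0.011 0.143; 0.002 0.015 0.009 0.143; 0.002 0.016 0.007 0.143; 0.002 0.017 0.005 0.143; 0.002 0.017 0.003 0.143; 0.002 0.017 0.000 0.143; 0.002 0.017 -0.002 0.143
tilt 0.92 dth -1.286 d [ 0.0956  0.1231 -0.0177]
```

{"fn": "play_rows", "kwargs": {"increments": "0.002 0.009 0.015 0.143; 0.002 0.011 0.013 0.143; 0.002 0.013 0.011 0.143; 0.002 0.015 0.009 0.143; 0.002 0.016 0.007 0.143; 0.002 0.017 0.005 0.143; 0.002 0.017 0.003 0.143; 0.002 0.017 0 0.143; 0.002 0.012 -0.002 0.14; 0 0 0 0; 0 0 0 0"}}

```text
clock: 10.9
position: [0.5183, 0.2424, 0.1535]
ee_rot: [0.333, 0.631, -0.344, 0.61]
ft_force: [0.2, -0.4, 0.4]
grip_width: 0.999
```

Run:
```python
from h import *
c,o=snap('wrist','w10.png'); print(o['grip_width'],o['position'],o['joint_pos'].round(2))
plan([.5167,.2564,.12],-.944,n=3)
```

```text
0.9989652179749638 [0.51826072 0.24238212 0.15345207] [ 0.06  0.39 -0.7   1.66  0.24  1.22 -1.69]
0.011 0.002 -0.004 -0.018; 0.011 0.003 -0.004 -0.018; 0.011 0.003 -0.004 -0.018
tilt 1.98 dth 0.055 d [-0.0015  0.0142 -0.0335]
```

View pics/w10.png

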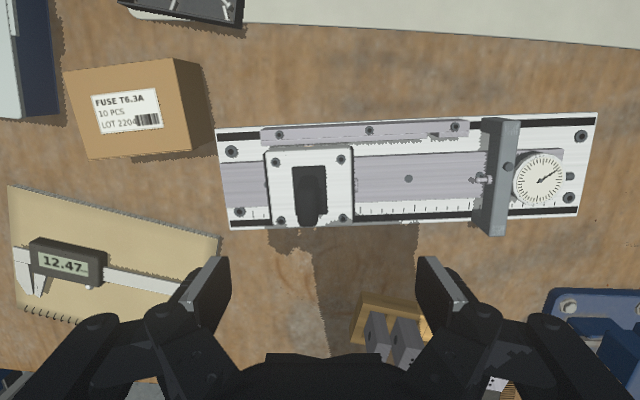

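Run:
```python
from h import *
im=load('w10.png')['img']
cv2.imwrite('pics/w10b.png',cv2.resize(im[125:245,215:375],None,fx=5,fy=5,interpolation=cv2.INTER_CUBIC))
cv2.imwrite('pics/w10c.png',cv2.resize(im[105:245,390:540],None,fx=4,fy=4,interpolation=cv2.INTER_CUBIC))
```

```text
(no output)
```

View pics/w10b.png

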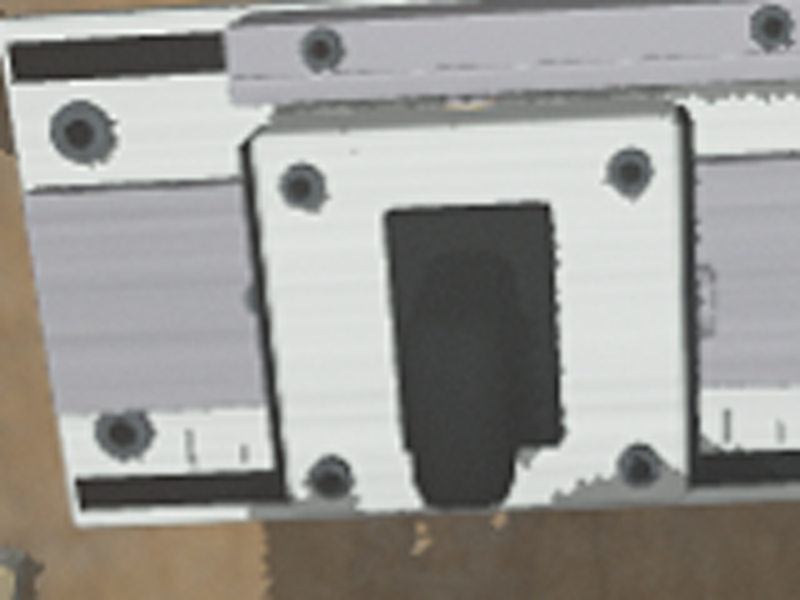

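View pics/w10c.png

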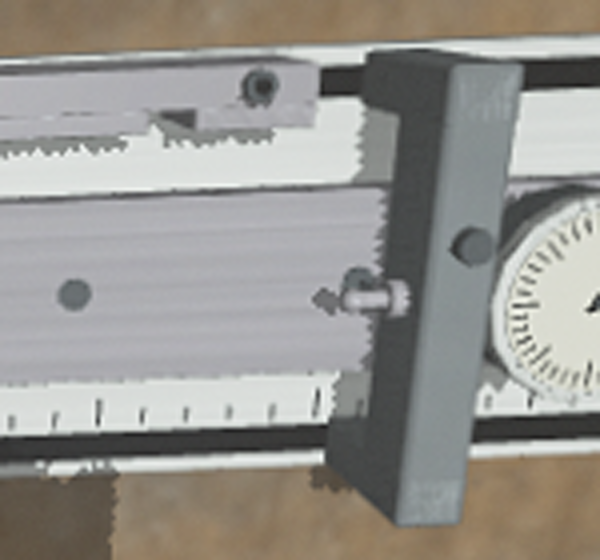

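Run:
```python
from h import *
c=load('w10.png'); f=lambda L:np.array(L,float)/5+[215,125]-.4
g=lambda L:np.array(L,float)/4+[390,105]-.38
b=np.array([.5653,.1895]);u=np.array([np.cos(-.947),np.sin(-.947)]);n=np.array([-u[1],u[0]])
def s(P): d=P[:,:2]-b; print(np.c_[d@u,d@n].round(4).tolist(),P.mean(0).round(4))
s(pix2w(c,f([(302,187),(630,170),(330,476),(638,465)]),.049))
s(pix2w(c,f([(255,145),(680,112),(688,490),(290,497)]),.046))
s(pix2w(c,f([(465,507),(465,255)]),.09))
s(pix2w(c,f([(386,212),(550,203),(562,442)]),.05))
s(pix2w(c,g([(178,120),(316,95)]),.034))
print(Rn.from_quat(c['q']).as_matrix().round(4))
```

```text
[[-0.1078, 0.0237], [-0.058, 0.0239], [-0.108, -0.0237], [-0.0583, -0.0239]] [0.5168 0.2569 0.049 ]
[[-0.1149, 0.03], [-0.0501, 0.0319], [-0.0503, -0.0299], [-0.1155, -0.0283]] [0.5177 0.2572 0.046 ]
[[-0.0828, -0.0125], [-0.0804, 0.0223]] [0.5216 0.2586 0.09  ]
[[-0.0952, 0.0195], [-0.0703, 0.0197], [-0.0703, -0.0191]] [0.5248 0.2572 0.05  ]
[[0.0162, 0.0366], [0.0429, 0.0403]] [0.6138 0.188  0.034 ]
[[-3.460e-02  8.402e-01  5.412e-01]
 [ 2.000e-04  5.416e-01 -8.407e-01]
 [-9.994e-01 -2.900e-02 -1.890e-02]]
```

Run:
```python
from h import *
plan([.5168,.2569,.12],-.947,n=3)
```

```text
0.011 0.003 -0.004 -0.017; 0.011 0.003 -0.004 -0.017; 0.011 0.003 -0.004 -0.017
tilt 1.98 dth 0.052 d [-0.0014  0.0147 -0.0335]
```

{"fn": "play_rows", "kwargs": {"increments": "0.008 0.003 -0.004 -0.017; 0.008 0.003 -0.004 -0.017; 0.008 0.003 -0.004 -0.017; 0 0 0 0; 0 0 0 0"}}

```text
clock: 11.45
position: [0.5174, 0.2564, 0.1267]
ee_rot: [0.314, 0.642, -0.326, 0.62]
ft_force: [0.1, -0.3, 0.7]
grip_width: 1.001
```

Run:
```python
from h import *
plan([.5168,.2569,.067],-.947,n=4)
c,o=snap('wrist','w11.png')
```

```text
0.015 0.000 0.000 0.002; 0.015 0.000 0.000 0.002; 0.015 0.000 0.000 0.002; 0.015 0.000 0.000 0.002
tilt 2.03 dth -0.009 d [-0.0006  0.0005 -0.0597]
```

View pics/w11.png

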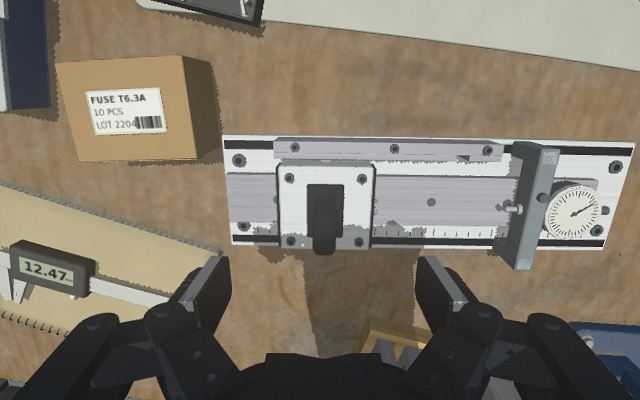

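{"fn": "play_rows", "kwargs": {"increments": "0.015 0 0 0.002; 0.015 0 0 0.002; 0.015 0.001 0 0.002; 0.012 0.001 0 0.002; 0 0 0 0; 0 0 0 0"}}

```text
clock: 12.1
position: [0.5165, 0.2567, 0.0637]
ee_rot: [0.316, 0.64, -0.329, 0.618]
ft_force: [0.2, 0.0, 0.4]
grip_width: 0.997
```

Run:
```python
from h import *
plan([.5168,.2569,.067],-.947,n=1)
c,o=snap('wrist','w12.png')
```

```text
-0.003 0.000 -0.000 -0.001
tilt 2.1 dth 0.001 d [0.0003 0.0002 0.0033]
```

View pics/w12.png

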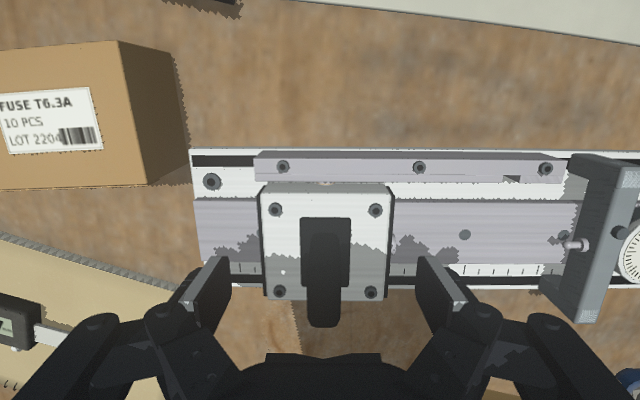

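Handle at (323,275), centred between the pads. Raising 2 mm, then closing gently.

{"fn": "play_rows", "kwargs": {"increments": "-0.002 0 0 0; 0 0 0 0; 0 0 0 0; 0 0 0 0; 0 0 0 0; 0 0 0 0; 0 0 0 0; 0 0 0 0", "hand": 1, "squeeze": 40}}

```text
clock: 12.95
position: [0.5178, 0.2571, 0.0681]
ee_rot: [0.317, 0.639, -0.328, 0.619]
ft_force: [0.4, 0.6, -0.6]
grip_width: 0.16
```

Run:
```python
from h import *
c,o=snap('wrist','w13.png');print(o['position'],o['ft_force'],o['grip_width'],Rn.from_quat(o['ee_rot']).as_matrix().round(4))
```

```text
[0.51781587 0.25710428 0.06806025] [ 0.41614702  0.57790886 -0.5510145 ] 0.15985768018563024 [[-0.0328  0.8112  0.5838]
 [-0.0016  0.5841 -0.8117]
 [-0.9995 -0.0275 -0.0178]]
```

View pics/w13.png

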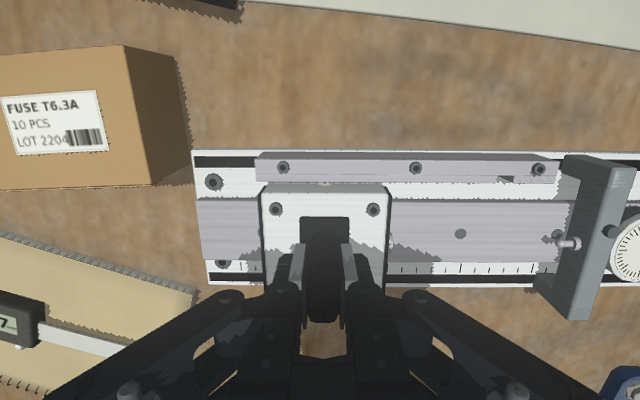

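{"fn": "play_rows", "kwargs": {"increments": "0 0 0.008 0; 0 0 0.01 0; 0 0 0.01 0; 0 0 0.01 0; 0 0 0.01 0; 0 0 0.01 0; 0 0 0.008 0; 0 0 0.004 0; 0 0 0 0; 0 0 0 0"}}

```text
clock: 14.0
position: [0.5562, 0.2036, 0.0681]
ee_rot: [0.315, 0.643, -0.326, 0.617]
ft_force: [-1.9, 1.7, 1.3]
grip_width: 0.158
```

```bash
cat > s.py <<'E'
from h import *
o=get_obs();R=Rn.from_quat(o['ee_rot']).as_matrix()
u=np.array([np.cos(-.947),np.sin(-.947)]);n=np.array([-u[1],u[0]]);d=o['position'][:2]-[.5653,.1895]
F=o['ft_force'][:2]
print('s',round(d@u*1e3,2),'lat',round(d@n*1e3,2),'z',o['position'][2].round(4),'Fu',round(F@u,2),'Fn',round(F@n,2),'Fz',o['ft_force'][2].round(2),'g',o['grip_width'].round(3),'zang',np.arctan2(R[1,2],R[0,2]).round(4),R[2].round(4),'v',np.abs(o['joint_velocities']).max().round(4))
E
python3 s.py
```

```text
Traceback (most recent call last):
  File "s.py", line 5, in <module>
    print('s',round(d@u*1e3,2),'lat',round(d@n*1e3,2),'z',o['position'][2].round(4),'Fu',round(F@u,2),'Fn',round(F@n,2),'Fz',o['ft_force'][2].round(2),'g',o['grip_width'].round(3),'zang',np.arctan2(R[1,2],R[0,2]).round(4),R[2].round(4),'v',np.abs(o['joint_velocities']).max().round(4))
                                                                                                                                                           ^^^^^^^^^^^^^^^^^^^^^
AttributeError: 'float' object has no attribute 'round'
```

```bash
sed -i "s/o\['grip_width'\].round(3)/round(o['grip_width'],3)/" s.py; python3 s.py; python3 -c "
from h import *
snap('wrist','w14.png')"
```

```text
s -16.72 lat 0.85 z 0.0681 Fu -2.5 Fn -0.55 Fz 1.35 g 0.158 zang -0.9412 [-0.9992 -0.0293 -0.0254] v 0.0027
```

View pics/w14.png

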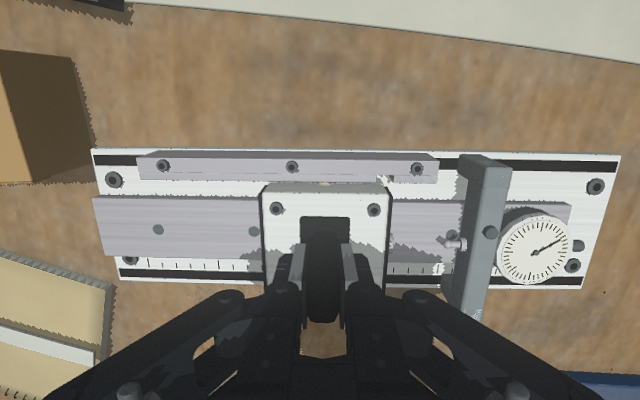

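Run:
```python
from h import *
im=load('w14.png')['img']; cv2.imwrite('pics/w14b.png',cv2.resize(im[140:240,250:450],None,fx=4,fy=4,interpolation=cv2.INTER_CUBIC))
```

```text
(no output)
```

View pics/w14b.png

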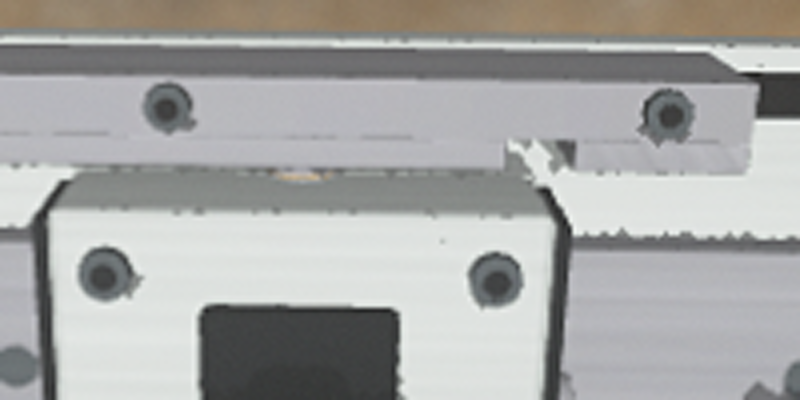

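Run:
```python
from h import *
c=load('w14.png'); f=lambda L:np.array(L,float)/4+[250,140]-.38
b=np.array([.5653,.1895]);u=np.array([np.cos(-.947),np.sin(-.947)]);n=np.array([-u[1],u[0]])
def s(P): d=P[:,:2]-b; print((np.c_[d@u,d@n]*1e3).round(1).tolist())
s(pix2w(c,f([(106,273),(495,279)]),.049)); s(pix2w(c,f([(505,140),(575,141),(757,85)]),.034)); s(pix2w(c,f([(303,176)]),.026))
```

```text
[[-41.9, 24.0], [7.7, 23.9]]
[[10.1, 38.3], [19.5, 38.3], [43.0, 46.3]]
[[-17.2, 30.7]]
```

{"fn": "play_rows", "kwargs": {"increments": "0 0 0.006 0.003; 0 0 0.008 0.003; 0 0 0.006 0; 0 0 0.003 0; 0 0 0 0; 0 0 0 0"}}

```text
clock: 14.65
position: [0.5688, 0.186, 0.0681]
ee_rot: [0.316, 0.643, -0.327, 0.617]
ft_force: [-1.8, 0.5, 3.5]
grip_width: 0.158
```

```bash
python3 s.py
```

```text
s 4.88 lat 0.85 z 0.0681 Fu -1.48 Fn -1.14 Fz 3.54 g 0.158 zang -0.9436 [-0.9992 -0.0303 -0.0262] v 0.003
```

{"fn": "play_rows", "kwargs": {"increments": "-0.001 0 0.003 0; 0 0 0.003 0; 0 0 0 0"}}

```text
clock: 14.95
position: [0.5724, 0.1811, 0.0681]
ee_rot: [0.316, 0.643, -0.326, 0.617]
ft_force: [0.6, -1.6, 1.2]
grip_width: 0.158
```

```bash
python3 s.py
```

```text
s 10.91 lat 0.84 z 0.0681 Fu 1.63 Fn -0.4 Fz 1.17 g 0.158 zang -0.943 [-0.9992 -0.0305 -0.0267] v 0.0037
```

{"fn": "play_rows", "kwargs": {"increments": "0 0 0.0015 0; 0 0 0 0"}}

```text
clock: 15.15
position: [0.5741, 0.1787, 0.0681]
ee_rot: [0.316, 0.643, -0.327, 0.617]
ft_force: [2.3, -3.1, 0.0]
grip_width: 0.154
```

```bash
python3 s.py
```

```text
s 13.86 lat 0.81 z 0.0681 Fu 3.86 Fn 0.1 Fz 0.01 g 0.154 zang -0.944 [-0.9992 -0.0303 -0.0252] v 0.0033
```

{"fn": "play_rows", "kwargs": {"increments": "0 0 0.0005 0; 0 0 0 0"}}

```text
clock: 15.35
position: [0.5746, 0.1781, 0.0681]
ee_rot: [0.316, 0.642, -0.327, 0.617]
ft_force: [-0.1, -0.5, -0.1]
grip_width: 0.157
```

```bash
python3 s.py
```

```text
s 14.65 lat 0.85 z 0.0681 Fu 0.38 Fn -0.36 Fz -0.08 g 0.157 zang -0.9443 [-0.9992 -0.0301 -0.0251] v 0.0019
```

Run:
```python
from h import *
c,o=snap('wrist','w15.png'); im=c['img']; cv2.imwrite('pics/w15b.png',cv2.resize(im[140:240,250:450],None,fx=4,fy=4,interpolation=cv2.INTER_CUBIC))
```

```text
(no output)
```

View pics/w15b.png

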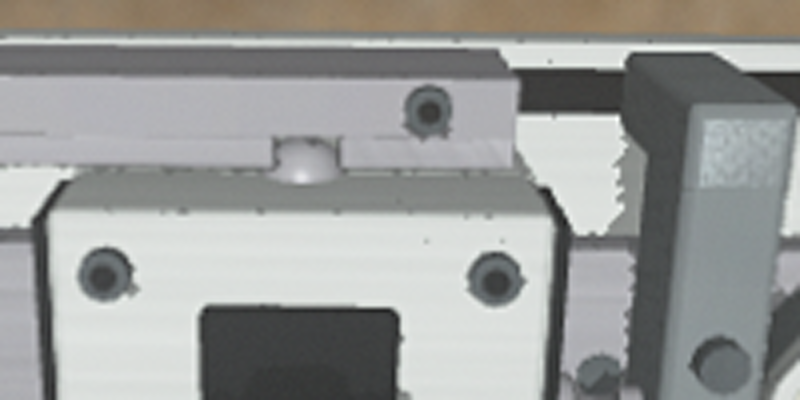

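View pics/w15.png

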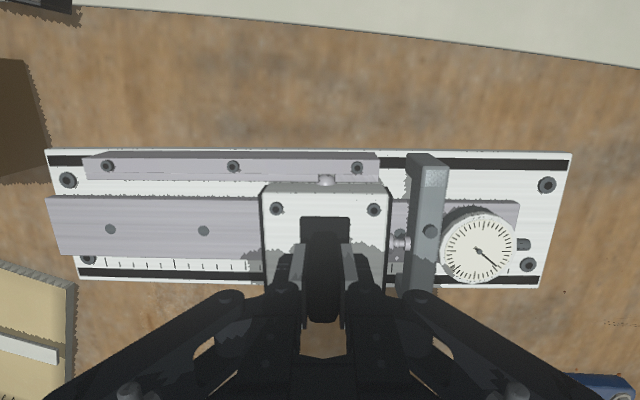

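```bash
python3 s.py
python3 - <<'E'
from h import *
c=load('w15.png'); f=lambda L:np.array(L,float)/4+[250,140]-.38
b=np.array([.5653,.1895]);u=np.array([np.cos(-.947),np.sin(-.947)]);n=np.array([-u[1],u[0]])
def s(P): d=P[:,:2]-b; print((np.c_[d@u,d@n]*1e3).round(1).tolist())
s(pix2w(c,f([(106,273),(495,279)]),.049)); s(pix2w(c,f([(273,138),(341,138),(518,85)]),.034)); s(pix2w(c,f([(304,160)]),.028))
E
```

```text
s 14.65 lat 0.85 z 0.0681 Fu 1.37 Fn -0.63 Fz -0.78 g 0.165 zang -0.9443 [-0.9992 -0.0301 -0.0251] v 0.002
[[-10.4, 24.0], [39.1, 23.8]]
[[10.4, 38.2], [19.5, 38.3], [42.9, 45.7]]
[[14.5, 33.5]]
```

{"fn": "play_rows", "kwargs": {"increments": "0 0 0.0005 0; 0 0 0 0; 0 0 0 0"}}

```text
clock: 15.7
position: [0.5747, 0.1779, 0.0681]
ee_rot: [0.316, 0.643, -0.327, 0.617]
ft_force: [-0.3, -0.3, -0.3]
grip_width: 0.161
```

```bash
python3 s.py
```

```text
s 14.9 lat 0.86 z 0.0681 Fu 0.05 Fn -0.41 Fz -0.34 g 0.161 zang -0.944 [-0.9992 -0.0301 -0.0252] v 0.0008
```

{"fn": "play_rows", "kwargs": {"increments": "0 0 0.0004 0; 0 0 0 0; 0 0 0 0; 0 0 0 0"}}

```text
clock: 16.1
position: [0.5748, 0.1778, 0.0681]
ee_rot: [0.316, 0.643, -0.327, 0.617]
ft_force: [-0.8, 1.4, 0.1]
grip_width: 0.161
```

```bash
python3 s.py;  python3 - <<'E'
from h import *
c,o=snap('wrist','w16.png'); cv2.imwrite('pics/w16b.png',cv2.resize(c['img'][140:240,250:450],None,fx=4,fy=4,interpolation=cv2.INTER_CUBIC))
c,o=snap('scene','s16.png'); cv2.imwrite('pics/s16b.png',cv2.resize(c['img'][130:290,240:420],None,fx=4,fy=3.7,interpolation=cv2.INTER_CUBIC))
E
```

```text
s 15.04 lat 0.84 z 0.0681 Fu -1.58 Fn 0.13 Fz 0.06 g 0.161 zang -0.9437 [-0.9992 -0.0302 -0.0254] v 0.0021
```

View pics/w16b.png

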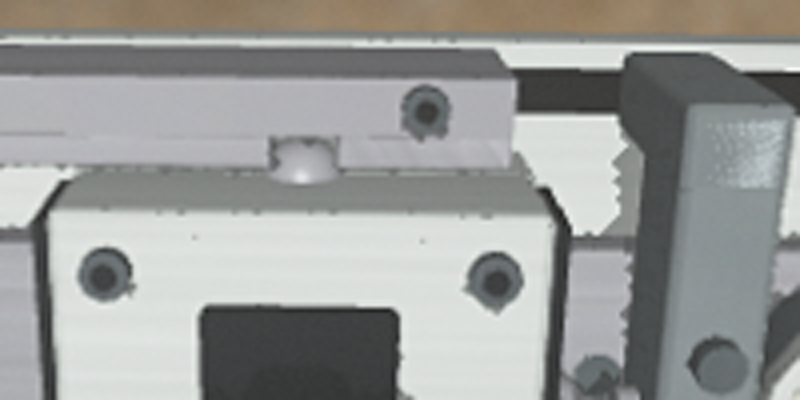

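View pics/s16b.png

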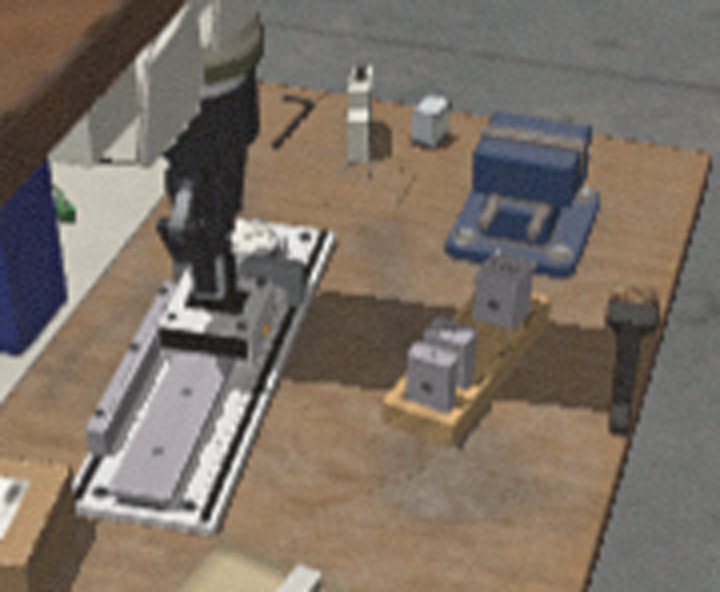

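```bash
python3 -c "
from workcell import workorder; print(workorder.hand_in())"; python3 s.py
```

```text
the job is handed in; nothing more can be done
None
the job is handed in; nothing more can be done
```

The setting block is back in its two-dot slot, and the carriage is resting in the notch with the gripper still on the handle. I handed the job in at about 16 s.

- **Block:** I carried it from the guide way and lowered it into the slot until it met the floor (the force reversed from about −2.5 N to +2.6 N). After I let go, the wrist picture showed its top level with the neighbouring blocks, about 62 mm above the bench. Later pictures show it upright.
- **Carriage:** I slid it about 98 mm towards the gauge. Near the notch it ran ahead of the command, with up to 3.9 N of pull. The force then fell to about zero and turned to a slight 1.6 N resistance, where I stopped.
- **Last checks:** The last wrist picture shows the ball centred in the notch to within about 0.1 mm. One step earlier, carriage position and notch disagreed by about 0.3 mm, which is within the camera's accuracy. I left the other blocks and bench items alone, and nothing showed as disturbed in the last pictures.
- **Could not check:** The state could not be read after handing in, so the final second is unconfirmed. The gripper was tilted about 2° from vertical at the end, with no harmful force showing.

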